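# Slide the jig board out to the mark and hold it

### The job

I want to fit a clamp from below: slide the wooden jig board outward along the plywood stand until its outer end is level with the pointer of the cursor on the ruler, with the board square to the stand's edge. Slide it, do not lift it off the stand or let it tip, and do not disturb the other things. The board is front-heavy out there, so finish while still holding it, flat on the stand and still; do not let go.

Things in the scene. Friction and masses are not known exactly. Their poses are not given: they have to be found in the camera images.
- batten (a point): centre (half-way up) of the upright wooden batten fixed across the inner end of the jig board, the thing to hold the board by: 20 mm thick along the board (the point's x), 80 mm long across it (y), standing 40 mm above the board's top face, all clear around. The board reaches 35 mm past it at the inner end, and 95 mm of bare board top lie ahead of it, before the jig block.
- front_edge (a point): middle of the board's outer end face (half-way through its thickness); x points outward along the board, y across it, z up. It lies 275 mm ahead of batten along x, 26 mm lower.
- board: the loose wooden jig board, 320 (x) x 120 (y) x 12 mm, lying on the stand; origin at the centre of its underside, x towards its outer end, z up. A 100 x 80 x 30 mm jig block with steel pins is fixed on its outer half and makes that half heavy: let go, the board tips off the stand once about 140 mm of it overhang. It weighs 0.4 to 0.65 kg with all it carries, slides with wood-like friction, and can lie somewhat askew on the stand at the start.
- stand: fixed plywood riser on the table, top 300 (x) x 260 (y) mm at 80 mm above the table; origin on the table under the middle of the top. Its x axis is the outward direction, to the robot's left (world +y) give or take 15 degrees; the outer edge is at x = 150 mm. An aluminium ruler arm runs outward along its -y side (the side away from the robot), past the edge, between y = -146 and -178 mm, its face 2 mm below the stand's top.
- mark (a point): tip of the cursor's steel pointer blade, 3 mm thick, 160 to 210 mm beyond the stand's edge and 22 mm above its top, just higher than the board's top face; x points outward like the stand's, y across, from the ruler arm towards the board's path. The tip is 99 mm from the stand's middle line; the board starts centred 20 mm to that side of the middle, so slid straight out it passes 20 mm beside.
- cursor: the cursor that carries the mark, a 24 x 44 x 16 mm block with a brass screw, fixed on the ruler arm; origin at the middle of its underside.
- thread_spool: small wooden thread spool, 30 mm across, 45 mm tall, standing on the stand beside the board, on its robot side; a bystander; origin at its underside.
- ribbon_spool: flat ribbon spool, 90 mm across, 30 mm high, lying on the table; a bystander; origin at its underside.
- glue_bottle: white glue bottle, 52 mm across, 130 mm tall, standing on the table; a bystander; origin at its underside.
- pin_cup: white cup, 70 mm across, 80 mm tall, standing on the table; a bystander; origin at its underside.
- pliers: pliers with black handles lying on the table under the way of the board, about 130 mm long, 12 mm high; a bystander; origin at its underside.
- bar_clamp: small bar clamp lying on the table, about 150 x 80 mm, 20 mm high; a bystander; origin at its underside.

How it is judged:
By the outcome, as a careful person would: the job done as asked, in the order asked, and still so for the second after the job is handed in, while the arm keeps its last pose, push and grip.
It also fails if it takes over 35 s, if anything falls off the work surface, if the arm or the gripper's body presses on something with over 40 N, if the wrist force passes 120 N, or if a joint passes its speed limit or range.

### The arm

A 6-joint arm with a two-finger parallel gripper is mounted at the origin on the work surface. World frame = base frame: x ahead of the robot, y to its left, z up, the work surface at z = 0. Lengths are in mm, angles in rad, forces in N, time in s.
With the tool pointing down it reaches from about 400 to 825 mm from the base axis. Payload 7 kg.
Tool frame: the origin (TCP) lies at the very end of the fingers, on their centre line; the grasp point (between the pads) lies 19 mm behind it; z points along the fingers, y is the line along which they close (so a half turn about z gives the same grasp; the last joint's range is limited). The gripper opens to 88 mm and grips with 3 to 60 N. Pads are 19 mm wide; open, the fingers measure 130 mm over their backs; the gripper's body (78 mm by 193 mm) begins 47 mm behind the grasp point.
Start: joints at [-0.881, 0.359, 0.012, 0, -1.224, -0.288], TCP at [263.948, -621.23, 226.561] pointing down, gripper open.
Joint ranges: [-3.07, 3.07], [-1.43, 2.12], [-1.02, 1.25], [-3.03, 1.67], [-3.05, -0], [-3.03, 3.03]. Speed limits (rad/s): [2.39, 2.39, 3.01, 3.14, 3.14, 3.14].

### API

Orientations are given as a unit quaternion [x, y, z, w].
In Python, from plant import bot gives the robot as it stands. Calls block until the motion is done:
- bot.move_ptp(position, orientation): joint-space move of the TCP to a pose.
- bot.line_to(position, velocity=150, ori=None): straight line of the TCP; ori=None keeps the orientation; velocity is the mean speed in mm/s.
- bot.move_joints(angles): joint-space move.
- bot.move_gripper(opening, force=None): finger opening in mm; force is the grip in N (None keeps the last); returns when the fingers have stopped.
- bot.pause(seconds).
- bot.solve_ik(position, orientation): joint angles nearest the present ones, or None.
- bot.read_state(): the state.
- bot.camera(name): name is "scene" or "side" or "wrist"; returns the picture (420x560x3 uint8, red, green, blue); there is no depth.
- bot.get_calibration(name): a dict with "fx", "fy", "cx", "cy" (pixels), "view" (4x4, takes a point from world to camera coordinates); the wrist camera has in their place "T_tool_cam" (4x4, takes a point from camera to tool coordinates, whose origin is the TCP and whose axes are the flange's). Camera axes: x right, y up, looking along -z (the intrinsics and any distortion apply to the point x, -y, -z); pixel columns grow to the right and rows downward; lengths in mm; the calibration is good to about 2 mm. A picture is of the moment at which its call begins: read the wrist's pose just before it. get_calibration takes no time and is no camera call.
A pose or a line that the arm cannot do raises bot.Unreachable and nothing moves.
- bot.close_job(): hands the job in; it is judged then, once.
The state is a dict: "t": time; "joint_pos": joint angles; "qvel": joint speeds; "tau": joint torques, N m; "tcp_pos": TCP position; "eef_rot": TCP orientation; "contact_force": force on the tool from outside, world axes, zero at the start; "moment": the same for the moment, N m; "width": finger opening in mm; "finger_force": force on a finger pad.
Only numpy, scipy, OpenCV 4.12 (cv2) and the standard library are available. Lean on these libraries where they do the work, as an engineer would, in place of code of your own. Each camera call takes 0.05 s, during which the arm holds its last target. There are 200 camera calls.

## Working session

There is one attempt and no reset: what is moved stays moved. The work goes in short steps, each a Python script; the robot and the scene stay as the last script left them, time stands still between calls to the robot, and variables do not carry over. Pictures are saved under pics/ and viewed, at most 10 in all, crops included, and the job is handed in when it is done.

```bash
ls; mkdir -p pics
python3 - <<'E'
from plant import bot
import cv2,numpy as np
for n in("scene","side"):
    im=bot.camera(n); cv2.imwrite(f"pics/{n}0.png",im[...,::-1])
    print(n,{k:np.round(v,3).tolist() for k,v in bot.get_calibration(n).items()})
print(bot.get_calibration("wrist"));s=bot.read_state();print(s)
E
```

```text
pics
scene {'fx': 454.887, 'fy': 454.887, 'cx': 271.046, 'cy': 210.134, 'view': [[0.173, 0.985, -0.009, -94.512], [-0.57, 0.108, 0.814, 268.092], [0.803, -0.136, 0.58, -1624.22], [0.0, 0.0, 0.0, 1.0]]}
side {'fx': 389.938, 'fy': 389.938, 'cx': 275.67, 'cy': 202.974, 'view': [[-0.941, -0.339, 0.005, 564.682], [0.179, -0.484, 0.856, -164.707], [-0.288, 0.807, 0.516, -919.445], [0.0, 0.0, 0.0, 1.0]]}
{'fx': 290.76968584597535, 'fy': 290.76968584597535, 'cx': 286.3832839818568, 'cy': 208.3554036287734, 'T_tool_cam': array([[ 8.87319331e-04,  9.69837447e-01,  2.43750977e-01,
         6.58502647e+01],
       [ 9.99999443e-01, -9.99718126e-04,  3.37415008e-04,
         1.12378805e-01],
       [ 5.70919980e-04,  2.43750542e-01, -9.69837794e-01,
        -1.57366026e+02],
       [ 0.00000000e+00,  0.00000000e+00,  0.00000000e+00,
         1.00000000e+00]])}
{'t': 0.1, 'joint_pos': array([-8.80890048e-01,  3.59309135e-01,  1.11620261e-02, -2.89302462e-04,
       -1.22410254e+00, -2.88079047e-01]), 'qvel': array([ 0.00133532, -0.00214764,  0.00387975,  0.00218047, -0.0026589 ,
       -0.00078928]), 'tau': array([-1.01030222e-03, -5.84163165e+01,  2.93753386e+01,  7.01549068e+00,
        1.02046720e-02, -4.75706224e-05]), 'tcp_pos': array([ 263.78155119, -620.85644991,  225.72883295]), 'eef_rot': array([-1.99516338e-01,  9.79894221e-01,  7.05390006e-04, -2.21270191e-04]), 'contact_force': array([ 0.49451774,  0.17641461, -0.18419959]), 'moment': array([-0.01066886, -0.0154415 ,  0.00658436]), 'finger_force': 0.0, 'width': 87.72471821656634}
```

View pics/scene0.png

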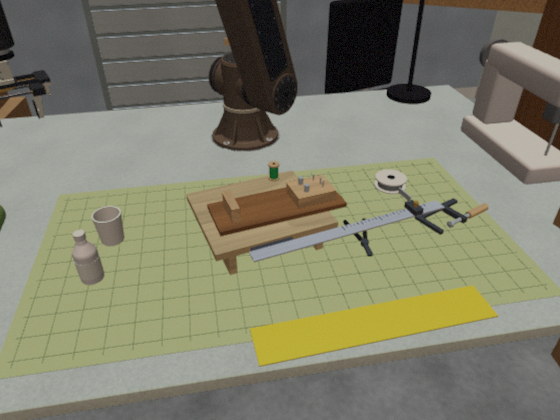

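View pics/side0.png

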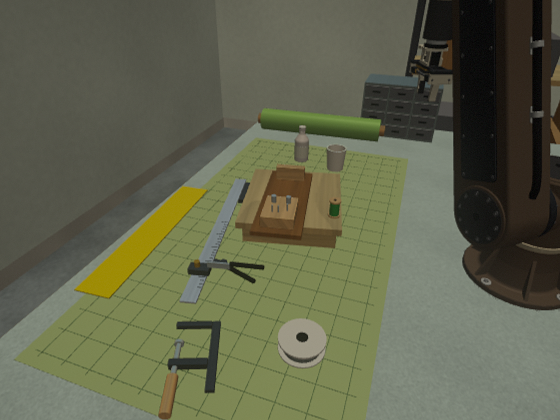

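The scene view shows the stand at about (265,215), the batten at (232,205), the outer end of the board at (345,205) and the cursor at (412,205). The side view shows the batten at (291,173), the front end at (285,235) and the cursor at (200,268). I'll triangulate roughly, then look with the wrist camera.

```bash
cat > h.py <<'E'
from plant import bot
import cv2,numpy as np
from scipy.spatial.transform import Rotation as R
def cam(n,state=None):
    c=bot.get_calibration(n)
    if n=="wrist":
        T=np.eye(4);T[:3,:3]=R.from_quat(state["eef_rot"]).as_matrix();T[:3,3]=state["tcp_pos"]
        M=T@c["T_tool_cam"]
    else: M=np.linalg.inv(c["view"])
    return c,M
def ray(cm,u,v):
    c,M=cm; d=M[:3,:3]@np.array([(u-c["cx"])/c["fx"],-(v-c["cy"])/c["fy"],-1]); return M[:3,3],d/np.linalg.norm(d)
def onz(cm,uv,z):
    o,d=ray(cm,*uv); return o+d*(z-o[2])/d[2]
def tri(rs):
    A=0;b=0
    for o,d in rs:
        P=np.eye(3)-np.outer(d,d);A=A+P;b=b+P@o
    return np.linalg.solve(A,b)
def proj(cm,p):
    c,M=cm;q=np.linalg.inv(M)@np.append(p,1);return np.array([c["cx"]-c["fx"]*q[0]/q[2],c["cy"]+c["fy"]*q[1]/q[2]])
def quat(a):  # tool down, tool y along world angle a
    y=np.array([np.cos(a),np.sin(a),0]);z=np.array([0,0,-1.]);return R.from_matrix(np.c_[np.cross(y,z),y,z]).as_quat()
E
python3 - <<'E'
from h import *
s=cam("scene");d=cam("side")
for n,uv,uv2,z in[("stand",(262,212),None,80),("batten",(232,205),(291,173),112),("frontR",(345,205),None,92),("cursor",(412,205),(200,268),95),("spool",(274,170),(334,208),100)]:
    print(n,onz(s,uv,z).round(), onz(d,uv2,z).round() if uv2 else "")
for n in("scene","side"):
    im=bot.camera(n);x,y,w,h=(180,160,270,140) if n=="scene" else (170,150,190,150)
    cv2.imwrite(f"pics/{n}c.png",cv2.resize(im[y:y+h,x:x+w,::-1],None,fx=2.9 if n=="scene" else 4,fy=2.9 if n=="scene" else 4,interpolation=cv2.INTER_CUBIC))
q=quat(np.pi/2);print(q)
for p in([500,0,380],[520,-50,330],[560,100,300]): print(p,bot.solve_ik(p,q.tolist()))
E
```

```text
stand [587. -29.  80.] 
batten [ 590. -100.  112.] [ 590. -101.  112.]
frontR [612. 171.  92.] 
cursor [646. 328.  95.] [642. 335.  95.]
spool [429.  30. 100.] [437.  24. 100.]
[3.061617e-17 1.000000e+00 0.000000e+00 0.000000e+00]
[500, 0, 380] [ 3.93691371e-01  1.47760250e-04 -9.13495530e-02  0.00000000e+00
 -1.47929901e+00 -1.96448770e+00]
[520, -50, 330] [ 0.28008703  0.05228624 -0.14646764  0.         -1.37204245 -1.85088336]
[560, 100, 300] [ 0.52061433  0.14464593 -0.10842754  0.         -1.31772286 -2.09141066]
```

Run:
```python
from h import *
import pickle
q=quat(np.pi/2).tolist();out=[]
for i,p in enumerate(([560,-20,280],[590,240,230])):
    bot.move_ptp(p,q); s=bot.read_state(); im=bot.camera("wrist"); out.append((s,im)); cv2.imwrite(f"pics/w{i}.png",im[...,::-1]); print(s["t"],s["tcp_pos"],s["eef_rot"],abs(s["qvel"]).max())
pickle.dump(out,open("w.pkl","wb"))
```

```text
2.5917 [560.01100078 -20.59303206 279.91509643] [ 3.44758698e-04  9.99999936e-01 -6.15537458e-05 -7.06831836e-05] 0.0019494168099310556
3.6833 [590.17295366 239.04356857 230.38345556] [ 2.16909152e-04  9.99999965e-01 -5.49550966e-05  1.41096493e-04] 0.01628723455788004
```

View pics/w0.png

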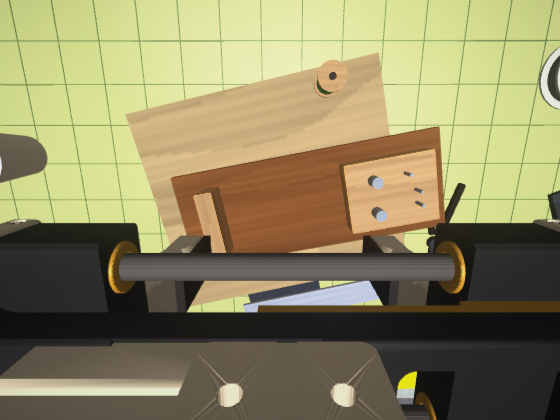

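View pics/w1.png

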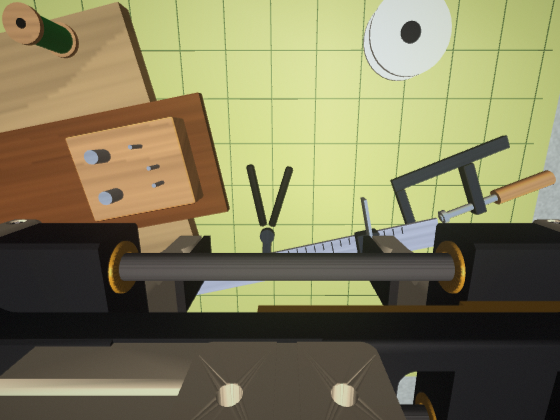

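The wrist views show the board (w0 corners (172,178), (439,127); w1 front corners (200,94), (228,211)), the stand corners w0 (127,114), (378,54), and the pointer tip at about (366,198) in w1. I'll fit the lines.

Run:
```python
from h import *
import pickle
w=pickle.load(open("w.pkl","rb"))
def refine(im,a,b,half=5,trim=.08):
    # subpixel edge line: max gradient on perpendicular profiles, then fitLine
    g=cv2.GaussianBlur(im,(0,0),.8).astype(np.float32);a=np.array(a,float);b=np.array(b,float);n=np.array([-(b-a)[1],(b-a)[0]])/np.linalg.norm(b-a)
    t=np.linspace(trim,1-trim,60)[:,None];k=np.arange(-half,half+.01,.25)
    P=(a+(b-a)*t)[:,None]+n*k[None,:,None]
    v=cv2.remap(g,P[...,0].astype(np.float32),P[...,1].astype(np.float32),cv2.INTER_LINEAR)
    e=np.linalg.norm(np.gradient(v,axis=1),axis=2).argmax(1);Q=P[np.arange(60),e].astype(np.float32)
    l=cv2.fitLine(Q,cv2.DIST_HUBER,0,.01,.01).ravel();r=abs((Q-l[2:])@[-l[1],l[0]]);
    return l,np.median(r)
cms=[cam("wrist",s) for s,_ in w];c2=lambda l,m:np.linalg.solve(np.c_[l[:2],-m[:2]],m[2:]-l[2:])[0]*l[:2]+l[2:]
E={"stand_near":(0,(127,114),(378,54),80),"stand_in":(0,(127,114),(150,180),80),"stand_out0":(0,(378,54),(389,134),80),"board_near":(0,(172,178),(439,127),92),"board_out0":(0,(439,127),(444,222),92),"board_in":(0,(172,178),(188,238),92),
"stand_out":(1,(125,4),(154,99),80),"board_out":(1,(200,94),(228,211),92),"board_near1":(1,(0,135),(200,94),92),"ruler_near":(1,(275,252),(340,240),78)}
L={}
for k,(i,a,b,z) in E.items():
    l,r=refine(w[i][1],a,b);L[k]=l
    A,B=(l[2:]+l[:2]*np.dot(np.array(p)-l[2:],l[:2]) for p in(a,b));A=onz(cms[i],A,z);B=onz(cms[i],B,z)
    print(k,A[:2].round(1),B[:2].round(1),"ang",round(np.degrees(np.arctan2(*(B-A)[1::-1])),2),"len",np.linalg.norm(B-A).round(1),"res",r.round(2))
def X(i,a,b,z):print(a,b,onz(cms[i],c2(L[a],L[b]),z).round(1))
X(0,"stand_near","stand_in",80);X(0,"stand_near","stand_out0",80);X(0,"board_near","board_in",92);X(0,"board_near","board_out0",92);X(1,"board_near1","board_out",92)
print("tip",onz(cms[1],(366,199),102).round(1))
im0=w[0][1];im1=w[1][1]
f=lambda im,x,y:cv2.resize(im[y:y+70,x:x+95,::-1],None,fx=4,fy=4,interpolation=cv2.INTER_CUBIC)
sc=bot.camera("scene");sd=bot.camera("side");pickle.dump((sc,sd),open("s.pkl","wb"))
cv2.imwrite("pics/crop.png",np.vstack([np.hstack([f(im0,170,180),f(im1,330,180)]),np.hstack([f(sc,370,175),f(sd,185,240)])]))
```

```text
stand_near [ 469.4 -207.8] [404.1  80.8] ang 102.75 len 295.8 res 0.21
stand_in [ 470.9 -210.3] [ 548.8 -192.4] ang 12.94 len 80.0 res 0.24
stand_out0 [405.9  83. ] [492.7 101. ] ang 11.73 len 88.7 res 0.25
board_near [ 541.9 -157.6] [483.3 153.1] ang 100.69 len 316.1 res 0.2
board_out0 [485.  153.5] [598.3 175.7] ang 11.06 len 115.4 res 0.3
board_in [ 544.4 -159.8] [ 619.8 -145.5] ang 10.69 len 76.7 res 0.15
stand_out [406.2  89.8] [488.9 108.5] ang 12.74 len 84.8 res 0.2
board_out [486.  157.7] [601.2 179.3] ang 10.65 len 117.3 res 0.16
board_near1 [521.7 -43.8] [483.9 155.9] ang 100.73 len 203.3 res 0.22
ruler_near [658.6 227.2] [634.1 297.6] ang 109.19 len 74.5 res 0.95
stand_near stand_in [ 470.  -210.5   80. ]
stand_near stand_out0 [403.7  82.5  80. ]
board_near board_in [ 542.4 -160.1   92. ]
board_near board_out0 [483.3 153.2  92. ]
board_near1 board_out [483.6 157.2  92. ]
tip [586.5 318.8 102. ]
```

View pics/crop.png

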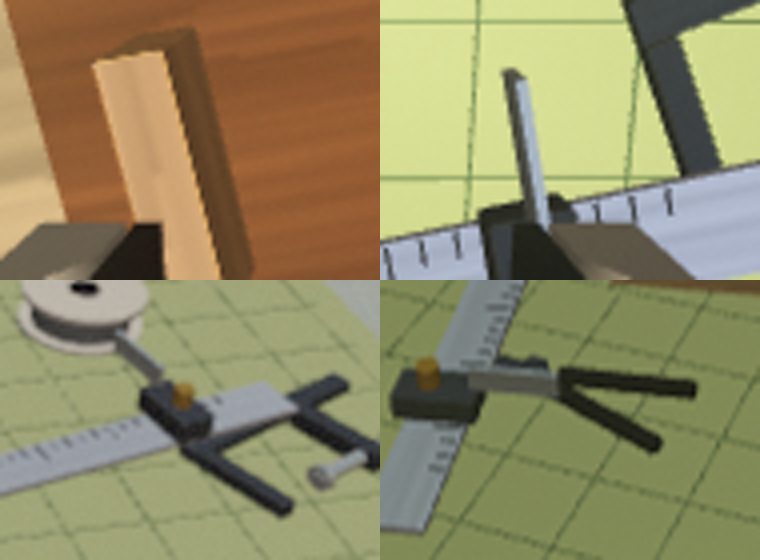

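The crop shows the blade tip at w1 (365,200), scene (399.5,187.5) and side (229,265.7), and the batten face clearly in w0. Two opposed wrist views over the mark should cancel the calibration bias.

Run:
```python
from h import *
import pickle
s=cam("scene");d=cam("side")
rs=[ray(s,399.5,187.5),ray(d,229.2,265.7)];p=tri(rs);print("tip ext",p.round(1),onz(s,(399.5,187.5),102).round(1),onz(d,(229.2,265.7),102).round(1))
out=[]
for p,a in(([690,230,240],np.pi/2),([500,230,240],-np.pi/2)):
    q=quat(a).tolist(); print(bot.solve_ik(p,q))
    bot.move_ptp(p,q);bot.pause(.15); st=bot.read_state(); out.append((st,bot.camera("wrist"))); print(st["t"],st["tcp_pos"])
pickle.dump(out,open("w2.pkl","wb"))
cv2.imwrite("pics/w23.png",np.vstack([out[0][1][:250],out[1][1][:250]])[...,::-1])
```

```text
tip ext [583.4 320.6 106.5] [577.  324.1 102. ] [585.9 315.8 102. ]
[ 0.58861322  0.43824678  0.1641054   0.         -1.29665494 -2.15940955]
4.4667 [689.50174943 229.66024144 240.44092009]
[ 0.78710577  0.14509604 -0.24439572  0.         -1.18130456  0.78369055]
7.1583 [500.07999379 230.00101172 239.93112504]
```

View pics/w23.png

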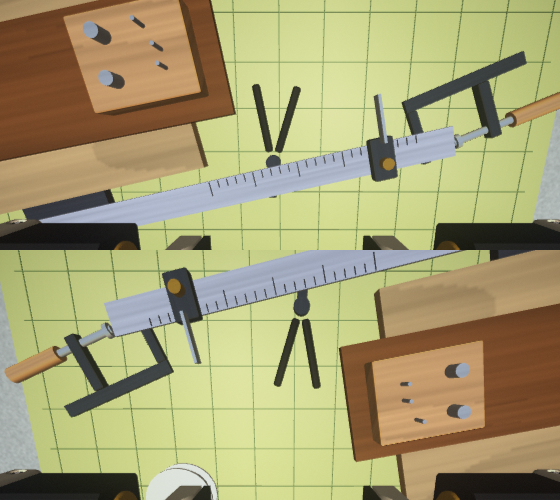

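View A: tip near (378,95), board front edge (210,0)-(235,113), stand outer edge (192,122)-(207,165). View B: tip near (199,112), board front edge (340,97)-(355,210), stand edge (377,38)-(385,70). Next I'll refine these.

```bash
cat >> h.py <<'E'
def refine(im,a,b,half=4,trim=.08):
    g=cv2.GaussianBlur(im,(0,0),.8).astype(np.float32);a=np.array(a,float);b=np.array(b,float);n=np.array([-(b-a)[1],(b-a)[0]])/np.linalg.norm(b-a)
    t=np.linspace(trim,1-trim,60)[:,None];k=np.arange(-half,half+.01,.25)
    P=(a+(b-a)*t)[:,None]+n*k[None,:,None]
    v=cv2.remap(g,P[...,0].astype(np.float32),P[...,1].astype(np.float32),cv2.INTER_LINEAR)
    e=np.linalg.norm(np.gradient(v,axis=1),axis=2).argmax(1);Q=P[np.arange(60),e].astype(np.float32)
    l=cv2.fitLine(Q,cv2.DIST_HUBER,0,.01,.01).ravel();r=abs((Q-l[2:])@[-l[1],l[0]])
    A,B=(l[2:]+l[:2]*np.dot(p-l[2:],l[:2]) for p in(a,b));return A,B,np.median(r)
E
python3 - <<'E'
from h import *
import pickle
w=pickle.load(open("w2.pkl","rb"));th=np.radians(102.75);u=np.array([np.cos(th),np.sin(th),0])
E=[(0,"board",(210,0),(235,113),92),(0,"stand",(192,122),(207,165),80),(1,"board",(340,97),(355,210),92),(1,"stand",(376,38),(384,80),80)]
for i,n,a,b,z in E:
    cm=cam("wrist",w[i][0]);A,B,r=refine(w[i][1],a,b);A=onz(cm,A,z);B=onz(cm,B,z);D=B-A
    print(i,n,A[:2].round(1),B[:2].round(1),"ang",np.degrees(np.arctan2(D[1],D[0])).round(2),"u",(A@u).round(1),(B@u).round(1),r)
for i,t in((0,(378,95)),(1,(199,112))):
    p=onz(cam("wrist",w[i][0]),t,102);print("tip",p.round(1),p@u)
f=lambda im,x,y:cv2.resize(im[y:y+40,x:x+40,::-1],None,fx=9,fy=9,interpolation=cv2.INTER_CUBIC)
cv2.imwrite("pics/tips.png",np.hstack([f(w[0][1],360,85),f(w[1][1],180,85)]))
E
```

```text
0 board [504.4 160.3] [603.3 179. ] ang 10.74 u 45.0 41.5 0.2339897
0 stand [610.6 134.3] [656.1 144.6] ang 12.71 u -3.7 -3.8 0.13124767
1 board [601.1 178.5] [485.9 156.8] ang -169.32 u 41.4 45.7 0.1276106
1 stand [655.4 146.8] [619.7 129. ] ang -153.46 u -1.5 -11.0 0.92045724
tip [587.6 317.5 102. ] 180.03434237067876
tip [586.4 314.1 102. ] 176.94561100374244
```

View pics/tips.png

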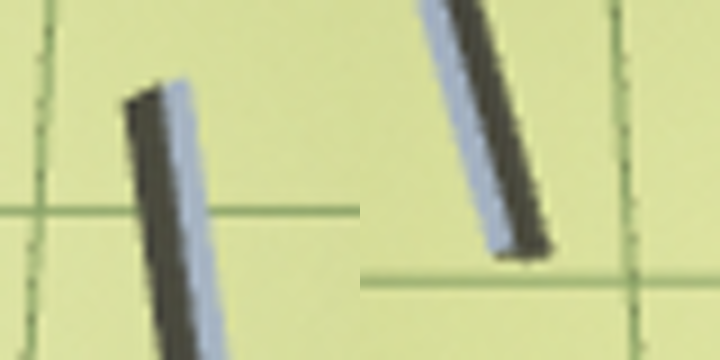

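Run:
```python
from h import *
import pickle
w=pickle.load(open("w2.pkl","rb"));th=np.radians(102.75);u=np.array([np.cos(th),np.sin(th),0])
C=[cam("wrist",x[0]) for x in w]
for n,a,b in(("top",(379.7,94.1),(196.1,113)),("bot",(374,96.3),(200.9,113.3))):
    p=tri([ray(C[0],*a),ray(C[1],*b)]);print(n,p.round(1),"u",(p@u).round(1),[(onz(c,x,z)@u).round(1) for z in((102,108) if n=="top" else (96,102)) for c,x in zip(C,(a,b))])
q=quat(np.radians(100.69-180)).tolist();P=[594,-103.5]
bot.move_ptp(P+[190],q);bot.line_to(P+[101],90);bot.pause(.1)
s=bot.read_state();print(s["t"],s["tcp_pos"],s["contact_force"])
bot.move_gripper(15,55);bot.pause(.1)
s=bot.read_state();print(s["t"],s["tcp_pos"],s["contact_force"],s["moment"],s["width"],s["finger_force"])
im=[bot.camera(n) for n in("scene","side")];pickle.dump(im,open("g.pkl","wb"))
f=lambda im,x,y:cv2.resize(im[y:y+120,x:x+190,::-1],None,fx=4,fy=4,interpolation=cv2.INTER_CUBIC)
cv2.imwrite("pics/g.png",cv2.resize(np.vstack([f(im[0],190,150),f(im[1],180,160)]),None,fx=.62,fy=.62))
```

```text
top [586.  319.9  95.9] u 182.6 [np.float64(181.7), np.float64(179.9), np.float64(179.8), np.float64(178.3)]
bot [586.5 318.2  83.8] u 180.9 [np.float64(178.0), np.float64(177.0), np.float64(176.1), np.float64(175.5)]
9.7667 [ 594.42860346 -103.45877804  101.71868033] [ 0.00267855 -0.15870231 -0.34458124]
10.9417 [ 594.041071   -103.62536702  101.01770723] [ 0.1371103  -2.22891065 -0.53492676] [-6.07537046e-01  2.49202577e-03  3.37228363e-05] 19.792203207122174 54.99974727630615
```

View pics/g.png

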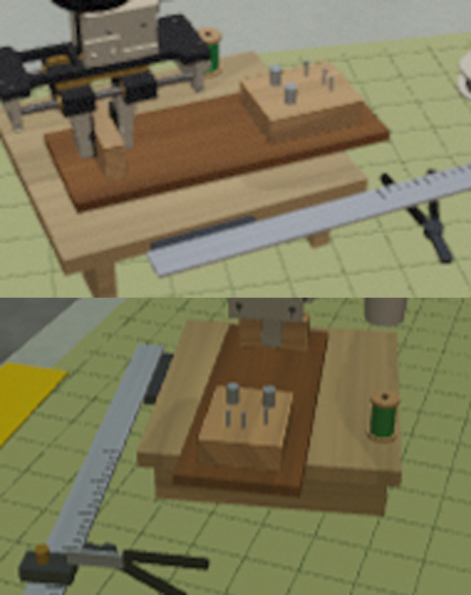

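The scene and side views show the batten held cleanly between the fingers with nothing disturbed. I'll slide in segments while watching the forces.

Run:
```python
from h import *
th=np.radians(102.75);u=np.array([np.cos(th),np.sin(th),0]);P0=np.array([594.0,-103.6,100.5])
for d,a in((15,101.7),(30,102.75),(90,102.75),(130,102.75)):
    bot.line_to((P0+u*d).tolist(),50 if d<40 else 60,quat(np.radians(a-180)).tolist())
    s=bot.read_state();y=R.from_quat(s["eef_rot"]).as_matrix()[:,1]
    print(d,s["t"].__round__(2),s["tcp_pos"].round(2),"a",(np.degrees(np.arctan2(y[1],y[0]))+180).round(2),s["contact_force"].round(1),s["moment"].round(2),s["width"].round(2),((s["tcp_pos"]-P0)@u).round(2))
bot.pause(.2)
import pickle
im=[bot.camera(n) for n in("scene","side")];pickle.dump(im,open("f.pkl","wb"))
f=lambda im,x,y:cv2.resize(im[y:y+75,x:x+190,::-1],None,fx=4,fy=4,interpolation=cv2.INTER_CUBIC)
cv2.imwrite("pics/f.png",np.vstack([f(im[0],270,150),f(im[1],180,220)]))
```

```text
Traceback (most recent call last):
AttributeError: 'float' object has no attribute 'round'
```

Run:
```python
from h import *
th=np.radians(102.75);u=np.array([np.cos(th),np.sin(th),0]);P0=np.array([594.0,-103.6,100.5])
def rep(d):
    s=bot.read_state();y=R.from_quat(s["eef_rot"]).as_matrix()[:,1]
    print(d,round(s["t"],2),s["tcp_pos"].round(2),"a",round(np.degrees(np.arctan2(y[1],y[0]))+180,2),s["contact_force"].round(1),s["moment"].round(2),round(float(s["width"]),2),round(float((s["tcp_pos"]-P0)@u),2))
rep(15)
for d,a in((30,102.75),(90,102.75),(130,102.75)):
    bot.line_to((P0+u*d).tolist(),50 if d<40 else 60,quat(np.radians(a-180)).tolist());rep(d)
bot.pause(.2);rep("end")
import pickle
im=[bot.camera(n) for n in("scene","side")];pickle.dump(im,open("f.pkl","wb"))
f=lambda im,x,y:cv2.resize(im[y:y+75,x:x+190,::-1],None,fx=4,fy=4,interpolation=cv2.INTER_CUBIC)
cv2.imwrite("pics/f.png",np.vstack([f(im[0],270,150),f(im[1],180,220)]))
```

```text
15 11.49 [590.86 -87.93 100.96] a 101.75 [-1.2  3.7  6.1] [ 1.    0.65 -0.01] 19.5 15.97
30 11.94 [587.64 -73.63 101.  ] a 102.79 [-0.2  1.4  7.3] [ 0.28  0.48 -0.04] 19.8 30.63
90 13.09 [574.31 -15.77 100.98] a 102.78 [-0.7 -1.2  6.7] [-0.86  0.17 -0.02] 20.22 90.01
130 13.91 [565.38  23.42 100.95] a 102.78 [-0.1 -0.5  6.8] [-0.53  0.38  0.04] 19.91 130.21
end 14.11 [565.38  23.42 100.97] a 102.77 [-0.3 -1.   7.4] [-0.49  0.39  0.02] 20.11 130.2
```

View pics/f.png

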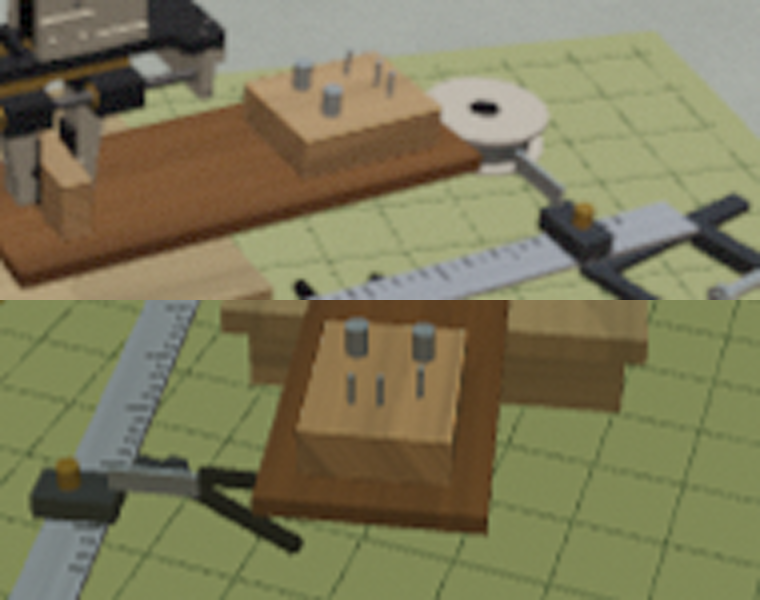

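The board is flat with its front end just short of the pointer (side view: front edge (253,497)-(490,518), tip about (200,483) in the crop). I'll compare both in the same frames.

Run:
```python
from h import *
import pickle
im=pickle.load(open("f.pkl","rb"));th=np.radians(102.75);u=np.array([np.cos(th),np.sin(th),0])
d=cam("side");s=cam("scene")
for z,a,b in((92,(243.5,344-300+300-0,),None),) if 0 else ():pass
o=lambda x,y:(180+x/4,220+(y-300)/4)
for n,a,b,z in(("top",o(253,497),o(488,517),92),("bottom",o(253,513),o(487,533),80)):
    A,B,r=refine(im[1],a,b,half=1.8);print("side",n,A.round(1),B.round(1),r,[(onz(d,p,z)@u).round(1) for p in(A,B)])
for z in(96,102,108): print("side tip",z,[(onz(d,o(201,y),z)@u).round(1) for y in(470,483,497)])
p=(270+480/4,150+158/4);q=(270+519/4,150+155/4)
print("scene corner",onz(s,p,92)@u,"tip",[onz(s,q,z)@u for z in(102,108)])
T=np.array([586.5,318.5,102]);print("pred tip px side",proj(d,T),"scene",proj(s,T),"seen",o(201,483),q)
F=np.array([565.38,23.42,0])+275*u;F[2]=92;v=np.array([-u[1],u[0],0])
for k in(60,-60):print("pred corner",proj(d,F+k*v),proj(s,F+k*v))
```

```text
side top [243.3 268.9] [302.  274.2] 0.25990376 [np.float64(173.1), np.float64(174.0)]
side bottom [243.2 273.3] [301.8 278.2] 0.2637379 [np.float64(172.8), np.float64(172.3)]
side tip 96 [np.float64(161.7), np.float64(171.7), np.float64(182.2)]
side tip 102 [np.float64(168.8), np.float64(178.6), np.float64(189.0)]
side tip 108 [np.float64(175.8), np.float64(185.5), np.float64(195.8)]
scene corner 171.83351916976483 tip [np.float64(185.889492232391), np.float64(179.48598968364237)]
pred tip px side [228.33695114 266.45378975] scene [398.90414697 189.75071042] seen (230.25, 265.75) (399.75, 188.75)
pred corner [301.34495136 273.83984076] [364.17826926 167.00885471]
pred corner [242.00744175 268.72774625] [389.60246961 188.70819108]
```

Run:
```python
from h import *
th=np.radians(102.75);u=np.array([np.cos(th),np.sin(th),0]);P0=np.array([594.0,-103.6,100.5])
bot.line_to((P0+u*136.6).tolist(),30,quat(np.radians(102.75-180)).tolist());bot.pause(.5)
s=bot.read_state();print(s["t"],s["tcp_pos"],(s["tcp_pos"]-P0)@u,s["contact_force"],s["width"],abs(s["qvel"]).max())
d=cam("side");im=bot.camera("side");F=s["tcp_pos"]+275*u;F[2]=92;v=np.array([-u[1],u[0],0])
A,B,r=refine(im,proj(d,F-60*v)+[1,0],proj(d,F+60*v),half=1.8);print([(onz(d,p,92)@u).round(1) for p in(A,B)],r)
print(bot.close_job())
```

```text
15.075 [563.99029079  29.59585119 100.98618382] 136.53461643453096 [ 0.25469056 -1.91760023  6.40964122] 19.781347497713536 0.0007325960823234699
[np.float64(179.8), np.float64(179.9)] 0.2428658
the job is handed in; nothing more can be done
None
```

I slid the board out until its outer end measured level with the pointer, to within about 2 mm. It is square to the stand's edge, flat, still and held in the gripper, and I handed the job in at about 15 s without seeing the verdict.

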